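# Lean a flat carton on the product display stand

## Robot

A 6-joint arm with a two-finger parallel gripper is mounted at the origin on the work surface. World frame = base frame: x ahead of the robot, y to its left, z up, the work surface at z = 0. Lengths are in mm, angles in rad, forces in N, time in s.
With the tool pointing down it reaches from about 325 to 875 mm from the base axis. Payload 4.4 kg.
Tool frame: the origin (TCP) lies at the centre of the arm's flange, where the gripper is bolted on; the fingertips stand 173 mm ahead of it and the grasp point (between the pads) lies 155 mm ahead of it; z points along the fingers, y is the line along which they close (so a half turn about z gives the same grasp; the last joint's range is limited). The gripper opens to 85 mm and grips with 20 to 120 N. Pads are 22 mm wide; open, the fingers measure 114 mm over their backs; the gripper's body (76 mm by 85 mm) begins 54 mm behind the grasp point. The pads swing forward as they close: fully open they stand 13 mm farther back than shut.
Start: joints at [-1.49, 0.207, 1.542, -0, 1.393, -0.15], TCP at [131.522, -559.759, 404.682] pointing down, gripper open.
Joint ranges: [-2.73, 2.73], [-0.86, 2.22], [0.23, 2.46], [-1.11, 4.25], [0.08, 2.63], [-2.82, 2.82]. Speed limits (rad/s): [2.79, 2.79, 3.14, 3.14, 3.14, 3.14].

## Interface

Orientations are given as [roll, pitch, yaw] about the fixed x, y, z axes, in that order (R = Rz(yaw) Ry(pitch) Rx(roll)).
In Python, from workcell import bot, optics, close_job gives the robot as it stands.
- The arm moves only by the tool apply_moves, never from a script. Its argument "series" is a list of rows, each a list of 2 entries, a list of its own where there are three numbers: the shift along the tool's x, y, z in mm, then the turn, a rotation vector about the tool's x, y, z in degrees. A call has 1 to 12 rows; each row is the pose to reach, as a shift and turn from the pose commanded when the call began, along the tool's axes at that moment; what a row does not reach only later rows make up. A row lasts 1/8 s, in which the tool goes at most 62.5 mm and 10.7 degrees, less where a joint would pass 70% of its speed; a pose out of reach is approached as far as the arm can. A call with a gripper value outside its range is refused whole. "jaw" is the finger opening in mm, from 0 to 85.4, set as the call begins (left out, the last holds). The fingers move at their own pace and stop on an object; "squeeze" is the grip in N (left out, the last holds). Time passes only in rows, so rows that repeat a pose let the fingers close. It gives the time, the measured TCP pose, the force, the opening and the grip force at its end, in the units of the state.
- bot.observe(): the state, without advancing time (a new reading comes with each control period).
- optics.get_image(name): name is "scene" or "top" or "wrist"; returns (picture, depth): 480x640x3 uint8, red, green, blue; 480x640 float32, mm along the optical axis (not along the pixel's ray), 0 where there is no reading.
- optics.get_calibration(name): a dict with "fx", "fy", "cx", "cy" (pixels), "extrinsics" (4x4, takes a point from world to camera coordinates). Camera axes: x right, y up, looking along -z (the intrinsics and any distortion apply to the point x, -y, -z); pixel columns grow to the right and rows downward; lengths in mm; the calibration is good to about 2 mm. A picture is of the moment at which its call begins: read the wrist's pose just before it. get_calibration takes no time and is no camera call; for the wrist camera it gives the pose at the moment of the call.
- close_job(): hands the job in; it is judged then, once.
The state is a dict: "clock": time; "joint_positions": joint angles; "dq": joint speeds; "effort": joint torques, N m; "position": TCP position; "eef_rot": TCP orientation; "contact_force": force on the tool from outside, world axes, zero at the start; "wrist_torque": the same for the moment, N m; "finger_gap": finger opening in mm; "gripper_force": force on a finger pad.
Only numpy, scipy, OpenCV 4.12 (cv2) and the standard library are available. Lean on these libraries where they do the work, as an engineer would, in place of code of your own. Each camera call takes 0.05 s, during which the arm holds its last target. There are 200 camera calls.

## Task

Take the longer of the two flat cartons and lean it against the grey backboard of the white display stand: standing on one short end on the counter, squarely in front of the middle of the board, its label face outward, its upper end resting on the board, tipped back about 20 degrees from upright. Feel for the board rather than ramming it, set the carton down on the counter before you let go (no dropping), and leave the other goods where they are.

Things in the scene. Friction and masses are not known exactly. Their poses are not given: they have to be found in the camera images.
- long_carton: the longer flat carton: rigid brown cardboard, 160 mm long (own y) x 62 mm wide (own x) x 20 mm thick (own z), 0.12 to 0.26 kg. Origin at the centre of its underside. At the start it lies flat on a black riser, label face (+z) up, own y within 0.5 rad of world +y (away from the stand). Grip it across its 62 mm width.
- long_carton_center (a point): centre of the longer carton (half-way through its thickness, length and width), axes as the carton's
- short_carton_center (a point): centre of the shorter flat carton, a bystander of the same make, 105 x 62 x 20 mm, lying on an equal riser; which riser carries which carton changes
- riser_a: black plastic riser fixed to the counter, 35 mm high, 45 x 95 mm at the top and 52 x 105 mm at its foot (own x, y), carrying one of the cartons (lengthwise along its y; long sides overhang by about 8 mm). Origin at the centre of its foot.
- riser_b: black plastic riser fixed to the counter, 35 mm high, 45 x 95 mm at the top and 52 x 105 mm at its foot (own x, y), carrying one of the cartons (lengthwise along its y; long sides overhang by about 8 mm). Origin at the centre of its foot.
- stand: white display stand fixed to the counter. Origin on the counter, mid-width, in the front plane of its white frame plate (260 mm wide, 190 mm high). Own x along its width, own y horizontally outward to the front where things lean (world +y within 0.25 rad), z up. The counter in front is bare and flat. It carries the grey backboard.
- stand_board (a point): a point in the frame plate's front plane, 90 mm up, mid-width, axes as the stand's. In front of it is the upright grey backboard, 200 mm wide, 5 to 215 mm above the counter, parallel to the plate, clamped stiffly at a depth that changes: its front face lies anywhere from 16 to 96 mm out (own y) from this point. The depth is not measured: find it by touch or sight.
- stand_top (a point): a point on the middle of the frame plate's top edge, 190 mm above the counter, in its front plane. Above the place to lean, a header ledge 200 mm wide is fixed to the backboard and overhangs its front face by 55 mm: underside 205 mm above the counter, its front lip 196 to 222 mm. A hand cannot come straight down there; it must come in tilted, from the front.
- jar_a: a closed glass jar, 64 mm across and 75 mm tall, bystander; origin at the centre of its underside; stands about 150 mm to the -x side of the stand's middle, in front of it
- jar_b: a closed glass jar, 64 mm across and 75 mm tall, bystander; origin at the centre of its underside; stands about 150 mm to the +x side of the stand's middle, in front of it
- jar_c: a closed glass jar, 64 mm across and 75 mm tall, bystander; origin at the centre of its underside
- tin: a closed round snack tin, 84 mm across and 150 mm tall, bystander; origin at the centre of its underside
- cereal_box: an upright blue box, 60 x 140 x 190 mm tall, bystander; origin at the centre of its underside
There are look-alikes about, which are no part of the job. Leave any orange or pink look-alike of the long_carton alone.

How it is judged:
By the outcome, as a careful person would: the job done as asked, in the order asked, and still so for the second after the job is handed in, with the robot touching nothing.
It also fails if it takes over 50 s, if anything falls off the work surface, if the arm or the gripper's body presses on something with over 40 N, if the wrist force passes 120 N, or if a joint passes its speed limit or range.

## Working session

There is one attempt and no reset: what is moved stays moved. The work goes in short steps, Python scripts to look and compute and a tool call to move; the robot and the scene stay as the last step left them, time stands still between calls to the robot, and variables do not carry over. Pictures are saved under pics/ and viewed, at most 10 in all, crops included, and the job is handed in when it is done.

Besides the shell and the picture viewer there is one more tool, called after "Call:" in YAML: its name, and indented under it one key for each argument. apply_moves: Moves the arm, as the interface text tells. Its arguments: {"type":"object","properties":{"series":{"type":"array","items":{"type":"array"}},"jaw":{"type":"number"},"squeeze":{"type":"number"}},"required":["series"]}

```bash
ls; mkdir -p pics
python3 - <<'E'
from workcell import bot, optics
import cv2, numpy as np
print(bot.observe())
for n in ("scene","top"):
    p,d=optics.get_image(n); np.savez(f"{n}0.npz",p=p,d=d); cv2.imwrite(f"pics/{n}0.png",p[:,:,::-1])
    c=optics.get_calibration(n); print(n,c)
E
```

```text
pics
{'clock': 0.0, 'joint_positions': array([-1.49048120e+00,  2.07449365e-01,  1.54297286e+00,  1.10242515e-05,
        1.39347813e+00, -1.50466359e-01]), 'dq': array([ 0.00042912, -0.00017114, -0.00026912,  0.00018418,  0.00045171,
       -0.00074906]), 'effort': array([ 7.37694654e-05, -3.83035505e+01, -2.91599286e+01,  1.55370863e-06,
        1.04675931e-02,  7.19890920e-06]), 'position': array([ 131.50443233, -559.3872706 ,  403.49965013]), 'eef_rot': array([-3.13931266e+00, -3.56645966e-04,  2.30779126e-01]), 'contact_force': array([-0.3968759 ,  0.31126074, -0.67553731]), 'wrist_torque': array([-0.02588004,  0.02865901,  0.03527407]), 'gripper_force': 0.0, 'finger_gap': 85.05873479429137}
scene {'fx': 604.2942501126331, 'fy': 604.2942501126331, 'cx': 319.37090746554725, 'cy': 249.69487190501653, 'extrinsics': array([[-7.59063943e-01,  6.51004297e-01, -3.91607643e-03,
         4.31292906e+02],
       [-4.09548863e-01, -4.72836346e-01,  7.80189412e-01,
         1.56699917e+02],
       [ 5.06054996e-01,  5.93817476e-01,  6.25531091e-01,
        -1.87014404e+03],
       [ 0.00000000e+00,  0.00000000e+00,  0.00000000e+00,
         1.00000000e+00]])}
top {'fx': 612.6753404731095, 'fy': 612.6753404731095, 'cx': 317.163910573721, 'cy': 235.8995945404912, 'extrinsics': array([[ 1.71172891e-02, -9.99851477e-01, -2.00545830e-03,
         2.47297203e+01],
       [ 9.92735490e-01,  1.67564894e-02,  1.19144730e-01,
        -5.94852277e+02],
       [-1.19093430e-01, -4.03032443e-03,  9.92874872e-01,
        -1.83092508e+03],
       [ 0.00000000e+00,  0.00000000e+00,  0.00000000e+00,
         1.00000000e+00]])}
```

View pics/scene0.png

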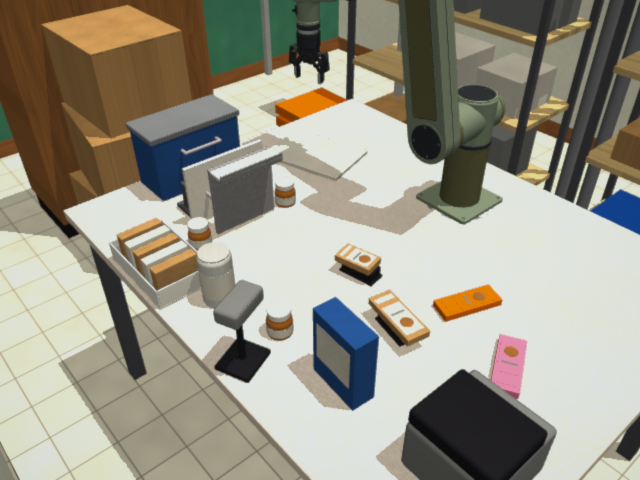

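View pics/top0.png

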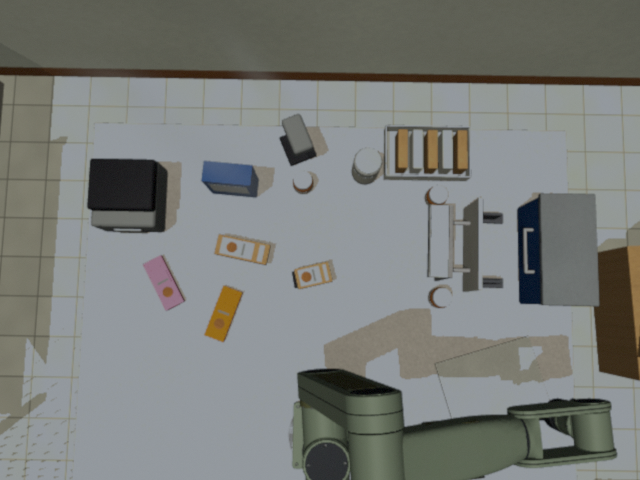

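The top view shows four carton-like items. The brown long one is at (243,249), the brown short one at (313,274), the orange look-alike at (224,313) and the pink one at (164,282). The brown one at (243,249) fits: it is brown, on a riser and the longer of the two. The stand's ledge is at (440,240) and its plate at (473,245). I'll measure these and make the enlarged crop.

```bash
cat > h.py <<'E'
import numpy as np, cv2
from workcell import bot, optics
def world(d,c):
    v,u=np.mgrid[0:d.shape[0],0:d.shape[1]]
    P=np.stack([(u-c["cx"])/c["fx"]*d,-(v-c["cy"])/c["fy"]*d,-d],-1)
    E=np.array(c["extrinsics"]); W=(P-E[:3,3])@E[:3,:3]
    W[d<=0]=np.nan; return W
E
python3 - <<'E'
from h import *
t=np.load("top0.npz"); W=world(t["d"],optics.get_calibration("top"))
def rect(name,r0,r1,c0,c1,z0,z1):
    w=W[r0:r1,c0:c1].reshape(-1,3); m=(w[:,2]>z0)&(w[:,2]<z1); w=w[m]
    (cx,cy),s,a=cv2.minAreaRect(w[:,:2].astype(np.float32)); b=cv2.boxPoints(((cx,cy),s,a))
    print(name,m.sum(),np.round([cx,cy,*s,a,np.median(w[:,2])],1)); print(np.round(b,0).tolist())
    return w
print("table z",np.nanmedian(W[200:230,330:400,2]))
rect("long",228,272,205,280,48,65)
rect("short",255,295,285,340,48,65)
rect("ledge",190,290,415,462,212,232)
rect("plate",190,300,455,490,180,198)
for n,b in dict(jarup=(180,210,420,455),jardn=(282,310,425,458),tin=(140,185,350,385),jarc=(168,196,288,316)).items():
    rect(n,*b,60,160)
s=np.load("scene0.npz"); S=world(s["d"],optics.get_calibration("scene"))
for (u,v) in [(240,200),(225,210),(255,190),(240,180),(215,192),(400,315),(358,258)]: print((u,v),np.round(S[v,u]))
p=t["p"][195:330,140:350]; cv2.imwrite("pics/crop.png",cv2.resize(p[:,:,::-1],None,fx=3.5,fy=3.5,interpolation=cv2.INTER_CUBIC))
E
```

```text
table z -0.599215246036167
long 989 [549.6 260.3 161.5  62.2  78.8  55.6]
[[503.0, 187.0], [564.0, 175.0], [596.0, 333.0], [535.0, 346.0]]
short 658 [475.1  45.2  62.1 105.2  13.5  55.5]
[[433.0, 89.0], [457.0, -13.0], [518.0, 1.0], [493.0, 104.0]]
ledge 1297 [ 567.  -305.5   68.6  199.3   88.9  216. ]
[[467.0, -338.0], [666.0, -342.0], [667.0, -273.0], [468.0, -269.0]]
plate 451 [ 564.8 -420.2   15.4  258.1   89.1  188.6]
[[436.0, -426.0], [694.0, -430.0], [694.0, -415.0], [436.0, -410.0]]
jarup 282 [ 7.238e+02 -3.267e+02  5.390e+01  5.450e+01  1.000e-01  7.460e+01]
[[697.0, -299.0], [697.0, -354.0], [751.0, -354.0], [751.0, -299.0]]
jardn 293 [ 415.8 -337.    54.7   54.4   15.4   73.1]
[[382.0, -318.0], [397.0, -370.0], [449.0, -356.0], [435.0, -304.0]]
tin 772 [ 803.9 -109.6   83.7   83.7   14.3  146.7]
[[753.0, -79.0], [774.0, -160.0], [855.0, -140.0], [834.0, -59.0]]
jarc 277 [760.9  81.4  54.7  54.6  33.4  74.1]
[[723.0, 89.0], [753.0, 44.0], [799.0, 74.0], [769.0, 119.0]]
(240, 200) [ 585. -325.   90.]
(225, 210) [ 638. -324.   80.]
(255, 190) [ 529. -329.   97.]
(240, 180) [ 575. -330.  149.]
(215, 192) [ 658. -330.  146.]
(400, 315) [553. 268.  58.]
(358, 258) [477.  48.  51.]
```

View pics/crop.png

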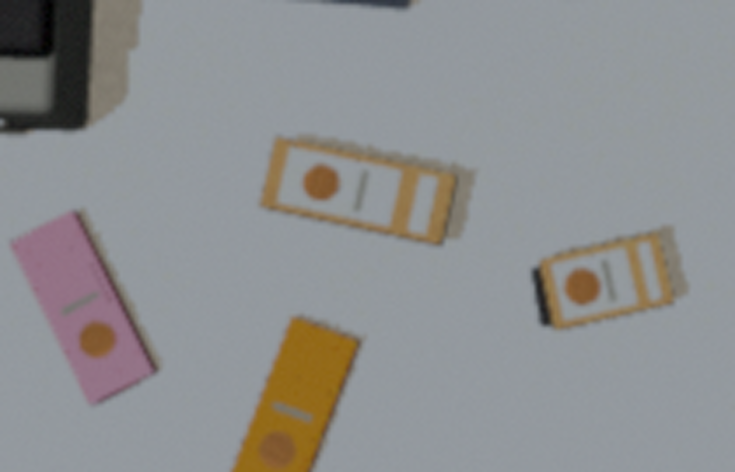

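The crop confirms it. The brown carton at about (360,190) in the crop is the longer one: 161x62 mm on the riser, top at 55.6 mm. The short one is at (610,280), and the orange and pink ones are the look-alikes.

Next I'll work out the grasp pose, with the hand tilted 25° so that it ends 45° from vertical at the board.

```bash
cat >> h.py <<'E'
from scipy.spatial.transform import Rotation as Ro
def pose():
    o=bot.observe(); return np.array(o["position"]),Ro.from_euler("xyz",o["eef_rot"])
def delta(tcp,Rt):
    p,R=pose(); s=R.inv().apply(tcp-p); r=(R.inv()*Rt).as_rotvec(degrees=True)
    print("shift",np.round(s,1),"turn",np.round(r,1),"dist",round(np.linalg.norm(s)),"ang",round(np.linalg.norm(r)))
def tool(y,z):  # axes -> Rotation
    y=y/np.linalg.norm(y); z=z/np.linalg.norm(z); return Ro.from_matrix(np.c_[np.cross(y,z),y,z])
YAW=-0.2
cx=np.array([np.cos(YAW),np.sin(YAW),0]); cy=np.array([-np.sin(YAW),np.cos(YAW),0]); ez=np.array([0,0,1.])
t=np.deg2rad(25); zt=np.sin(t)*cy-np.cos(t)*ez
RP=tool(cx,zt); G=np.array([549.6,260.3,45.])
E
python3 - <<'E'
from h import *
c=optics.get_calibration("wrist"); E=np.array(c["extrinsics"]); cam=-E[:3,:3].T@E[:3,3]
p,R=pose(); print("cam in tool",np.round(R.inv().apply(cam-p)), "look",np.round(R.inv().apply(-E[2,:3]),2))
delta(G-(151+90)*zt,RP)
E
```

```text
cam in tool [66.  0. 30.] look [-0.26  0.    0.96]
shift [ 552.  -609.5  141.7] turn [ 14.1  22.1 -64.2] dist 834 ang 69
```

Call:
apply_moves:
  series:
    - [[552,-609,0],[14.1,22.1,-64.2]]
    - [[552,-609,0],[14.1,22.1,-64.2]]
    - [[552,-609,0],[14.1,22.1,-64.2]]
    - [[552,-609,0],[14.1,22.1,-64.2]]
    - [[552,-609,0],[14.1,22.1,-64.2]]
    - [[552,-609,0],[14.1,22.1,-64.2]]
    - [[552,-609,0],[14.1,22.1,-64.2]]
    - [[552,-609,0],[14.1,22.1,-64.2]]
    - [[552,-609,0],[14.1,22.1,-64.2]]
    - [[552,-609,0],[14.1,22.1,-64.2]]
    - [[552,-609,0],[14.1,22.1,-64.2]]
    - [[552,-609,0],[14.1,22.1,-64.2]]
  jaw: 85
  squeeze: 50

```text
clock: 1.6
position: [495.2, 98.5, 404.4]
eef_rot: [3.141, -0.433, 1.37]
contact_force: [0.8, -0.4, 0.6]
finger_gap: 85.1
gripper_force: 0.0
```

Run:
```python
from h import *
print(bot.observe()["joint_positions"],pose()[0])
delta(G-(151+90)*zt,RP)
```

```text
[-0.09639042  0.02476147  1.77212234  0.44516835  1.3214897  -0.00229336] [495.16592343  98.50844428 404.42585264]
shift [  2.1  21.1 156.3] turn [ 0.1  0.2 -0. ] dist 158 ang 0
```

Call:
apply_moves:
  series:
    - [[2,21,50],[0,0,0]]
    - [[2,21,100],[0,0,0]]
    - [[2,21,145],[0,0,0]]
    - [[2,21,156],[0,0,0]]
    - [[2,21,156],[0,0,0]]
    - [[2,21,156],[0,0,0]]

```text
clock: 2.35
position: [529.9, 157.7, 266.1]
eef_rot: [3.137, -0.434, 1.371]
contact_force: [0.0, -0.0, 0.4]
finger_gap: 85.4
gripper_force: 0.0
```

Run:
```python
from h import *
c=optics.get_calibration("wrist"); p,d=optics.get_image("wrist")
cv2.imwrite("pics/w1.png",p[:,:,::-1]); W=world(d,c); w=W.reshape(-1,3)
m=(w[:,2]>48)&(w[:,2]<64)&(abs(w[:,0]-550)<80)&(abs(w[:,1]-260)<120); w=w[m]
r=cv2.minAreaRect(w[:,:2].astype(np.float32)); print(m.sum(),r,np.median(w[:,2])); print(cv2.boxPoints(r))
delta(G-(151+90)*zt,RP)
```

```text
23980 ((547.3351440429688, 258.3638000488281), (160.0869140625, 62.28724670410156), 78.95919036865234) 56.16381154499517
[[501.43896 185.76613]
 [562.57336 173.8376 ]
 [593.2313  330.9615 ]
 [532.0969  342.89   ]]
shift [ 1.3 -1.1  3.7] turn [0.3 0.1 0. ] dist 4 ang 0
```

View pics/w1.png

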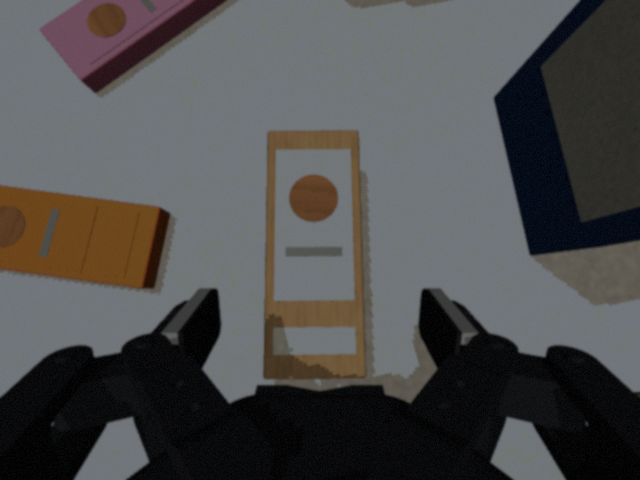

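The carton is centred between the open fingers at pixel (315,250). The near measurement agrees with the first to within 2 mm, so I'll advance and grip.

```bash
sed -i 's/YAW=-0.2$/YAW=-0.194/; s/549.6,260.3,45/548.3,259.2,45/' h.py
python3 - <<'E'
from h import *
delta(G-148*zt,RP)
E
```

```text
shift [ 0.2 -2.3 96.1] turn [ 0.4  0.1 -0.3] dist 96 ang 1
```

Call:
apply_moves:
  series:
    - [[0,-2.3,25],[0.4,0.1,-0.3]]
    - [[0,-2.3,50],[0.4,0.1,-0.3]]
    - [[0,-2.3,75],[0.4,0.1,-0.3]]
    - [[0,-2.3,90],[0.4,0.1,-0.3]]
    - [[0,-2.3,96],[0.4,0.1,-0.3]]
    - [[0,-2.3,96],[0.4,0.1,-0.3]]

```text
clock: 3.15
position: [535.0, 198.1, 177.3]
eef_rot: [-3.139, -0.436, 1.376]
contact_force: [-0.3, 0.0, 0.8]
finger_gap: 85.0
gripper_force: 0.0
```

Call:
apply_moves:
  series:
    - [[0,0,0],[0,0,0]]
    - [[0,0,0],[0,0,0]]
    - [[0,0,0],[0,0,0]]
    - [[0,0,0],[0,0,0]]
    - [[0,0,0],[0,0,0]]
    - [[0,0,0],[0,0,0]]
    - [[0,0,0],[0,0,0]]
    - [[0,0,0],[0,0,0]]
  jaw: 45
  squeeze: 50

```text
clock: 4.15
position: [535.4, 197.9, 178.0]
eef_rot: [-3.14, -0.436, 1.376]
contact_force: [-0.1, -2.7, 5.7]
finger_gap: 61.7
gripper_force: 55.9
```

Run:
```python
from h import *
o=bot.observe(); print(o)
delta(G-148*zt,RP)
```

```text
{'clock': 4.15, 'joint_positions': array([ 0.09916825,  0.45850528,  1.78062223,  0.56610026,  0.85472391,
       -0.07403071]), 'dq': array([ 2.92693124e-04,  1.65741148e-03,  8.12445951e-06,  3.63563600e-06,
       -4.16739986e-04, -1.71635020e-04]), 'effort': array([ 1.41218841e+00, -3.75761855e+01, -1.96401519e+01,  1.40518773e+00,
       -1.89444545e-02, -5.42941489e-03]), 'position': array([535.43365199, 197.88105868, 177.99358103]), 'eef_rot': array([-3.14002143, -0.43588816,  1.37645097]), 'contact_force': array([-0.08276699, -2.68652166,  5.70134668]), 'wrist_torque': array([-0.25082511,  0.17430641,  0.06033507]), 'gripper_force': 55.90113043785095, 'finger_gap': 61.72901492676296}
shift [ 0.6  0.8 -1. ] turn [-0.1  0.  -0. ] dist 1 ang 0
```

```bash
cat >> h.py <<'E'
S=-0.018; sx=np.array([np.cos(S),np.sin(S),0]); so=np.array([-np.sin(S),np.cos(S),0])
BM=np.array([566.5,-327,0])   # board front, mid
def place(out,up,offs,tilt=20,tl=45):
    """carton centre at (out, up) from the board -> TCP, R"""
    a=np.deg2rad(tl); R=tool(sx,-np.sin(a)*so-np.cos(a)*ez)
    return BM+out*so+up*ez-R.apply(offs),R
E
python3 - <<'E'
from h import *
p,R=pose(); off=R.inv().apply(G-p); print("off",off); off[1]=0; np.save("off.npy",off)
delta(p+np.array([0,0,150]),R)
T,RT=place(36.7+120,78.6+90,off); print("stage",T); delta(T,RT)
print("carton tool tilt deg", np.degrees(np.arccos(-R.as_matrix()[2,2])))
E
```

```text
off [  0.63939347   1.01293881 147.00820794]
shift [  63.3   -0.2 -136. ] turn [0. 0. 0.] dist 150 ang 0
stage [571.18331795 -66.84376973 273.00262018]
shift [-189.1   85.9 -193. ] turn [ -1.9 -69.8 -10.5] dist 284 ang 71
carton tool tilt deg 24.97470395744409
```

Call:
apply_moves:
  series:
    - [[4,0,-9],[0,0,0]]
    - [[12.7,0,-27],[0,0,0]]
    - [[25,0,-54],[0,0,0]]
    - [[42,0,-90],[0,0,0]]
    - [[63,0,-136],[0,0,0]]
    - [[63,0,-136],[0,0,0]]
    - [[63,0,-136],[0,0,0]]

```text
clock: 5.03
position: [534.6, 197.9, 327.0]
eef_rot: [-3.138, -0.435, 1.376]
contact_force: [-1.1, -0.1, -2.4]
finger_gap: 61.1
gripper_force: 55.2
```

Run:
```python
from h import *
off=np.load("off.npy")
T,RT=place(36.7+120,78.6+90,off); delta(T,RT)
```

```text
shift [-251.9   86.8  -57.7] turn [ -2.1 -69.7 -10.5] dist 273 ang 71
```

Call:
apply_moves:
  series:
    - [[-252,87,-58],[-2.1,-69.7,-10.5]]
    - [[-252,87,-58],[-2.1,-69.7,-10.5]]
    - [[-252,87,-58],[-2.1,-69.7,-10.5]]
    - [[-252,87,-58],[-2.1,-69.7,-10.5]]
    - [[-252,87,-58],[-2.1,-69.7,-10.5]]
    - [[-252,87,-58],[-2.1,-69.7,-10.5]]
    - [[-252,87,-58],[-2.1,-69.7,-10.5]]
    - [[-252,87,-58],[-2.1,-69.7,-10.5]]
    - [[-252,87,-58],[-2.1,-69.7,-10.5]]
    - [[-252,87,-58],[-2.1,-69.7,-10.5]]
    - [[-252,87,-58],[-2.1,-69.7,-10.5]]
    - [[-252,87,-58],[-2.1,-69.7,-10.5]]

```text
clock: 6.52
position: [571.8, -67.2, 273.0]
eef_rot: [3.14, 0.784, 1.552]
contact_force: [-0.2, 0.4, -1.6]
finger_gap: 61.3
gripper_force: 55.3
```

Run:
```python
from h import *
off=np.load("off.npy"); print(bot.observe()["joint_positions"])
T,RT=place(36.7+120,78.6+90,off); delta(T,RT)
T,RT=place(36.7+40,78.6+8,off); delta(T,RT)
```

```text
[-0.0923177   0.4038634   1.6796734  -0.87251533  1.16612776  0.33395966]
shift [ 0.3 -0.6 -0.2] turn [ 0.  -0.1 -0. ] dist 1 ang 0
shift [  1.5  -0.7 114.3] turn [ 0.  -0.1 -0. ] dist 114 ang 0
```

Call:
apply_moves:
  series:
    - [[1,-0.7,30],[0,0,0]]
    - [[1,-0.7,60],[0,0,0]]
    - [[1,-0.7,85],[0,0,0]]
    - [[1,-0.7,105],[0,0,0]]
    - [[1,-0.7,114],[0,0,0]]
    - [[1,-0.7,114],[0,0,0]]
    - [[1,-0.7,114],[0,0,0]]

```text
clock: 7.4
position: [570.2, -146.5, 192.1]
eef_rot: [3.139, 0.785, 1.552]
contact_force: [-0.5, -0.2, -1.8]
finger_gap: 60.9
gripper_force: 55.3
```

Run:
```python
from h import *
o=bot.observe();print(o["joint_positions"],o["contact_force"],o["wrist_torque"])
off=np.load("off.npy")
delta(*place(36.7+40,78.6+8,off)); delta(*place(36.7+12,78.6+8,off))
c=optics.get_calibration("scene"); p,d=optics.get_image("scene"); W=world(d,c); np.savez("scene1.npz",p=p,d=d)
cv2.imwrite("pics/s1.png",cv2.resize(p[80:280,130:380,::-1],None,fx=3,fy=3,interpolation=cv2.INTER_CUBIC))
```

```text
[-0.23080547  0.53289266  1.70082044 -0.97810302  0.98284815  0.39153498] [-0.52444442 -0.23677444 -1.82393785] [ 0.45935136 -0.02771697 -0.00342963]
shift [ 0.5 -0.4  1. ] turn [ 0.1 -0.  -0. ] dist 1 ang 0
shift [-19.3  -0.5  20.7] turn [ 0.1 -0.  -0. ] dist 28 ang 0
```

View pics/s1.png

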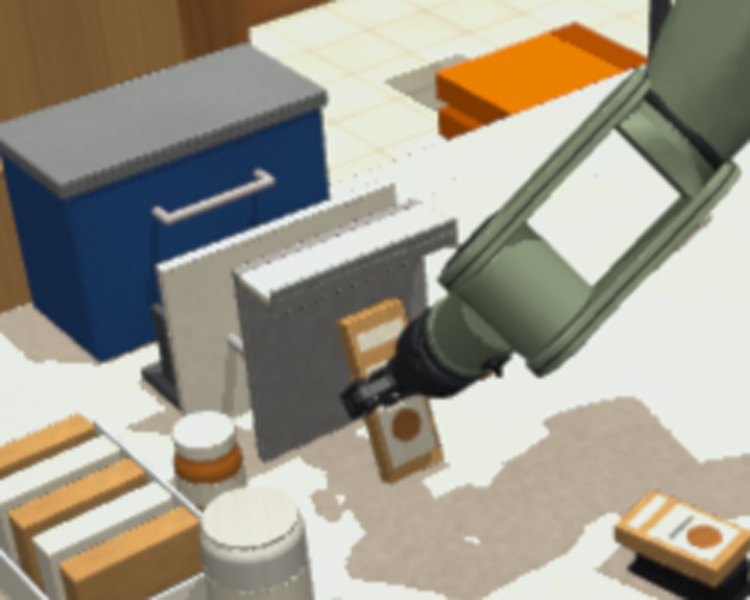

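The carton is held at about crop (390,390), upright with its label outward, in front of the grey board. I'll check its real tilt from depth for slip.

```bash
cat > fit.py <<'E'
from h import *
def fit(p,d,ymin,ymax):
    W=world(d,optics.get_calibration("scene")); hsv=cv2.cvtColor(p,cv2.COLOR_RGB2HSV)
    m=((W[...,2]>4)&(W[...,2]<175)&(abs(W[...,0]-566)<48)&(W[...,1]>ymin)&(W[...,1]<ymax)&(hsv[...,2]>110))
    w=W[m]; best=None; rng=np.random.default_rng(0)
    for _ in range(300):
        a=w[rng.choice(len(w),3,False)]; n=np.cross(a[1]-a[0],a[2]-a[0]); n/=np.linalg.norm(n)+1e-9
        k=abs((w-a[0])@n)<2.5
        if n@so<0:n=-n
        if n@so>.8 and (best is None or k.sum()>best.sum()): best=k
    q=w[best]; c=q.mean(0); n=np.linalg.svd(q-c)[2][2]; n*=np.sign(n@so)
    print(len(w),best.sum(),"normal",n.round(3),"tilt",np.degrees(np.arcsin(n[2])).round(1),"yaw off stand",np.degrees(np.arctan2(-n[0],n[1])-S).round(1))
    print("x",np.percentile(q[:,0],[1,99]).round(),"y",np.percentile(q[:,1],[1,99]).round(),"z",np.percentile(q[:,2],[1,99]).round(), "y on face at z=80",(c[1]-(n[2]*(80-c[2]))/n[1]).round(1))
if __name__=="__main__":
    import sys
    s=np.load(sys.argv[1]); fit(s["p"],s["d"],float(sys.argv[2]),float(sys.argv[3]))
E
python3 fit.py scene1.npz -305 -190
python3 - <<'E'
from h import *
s=np.load("scene1.npz"); W=world(s["d"],optics.get_calibration("scene"))
m=(W[...,2]>40)&(W[...,2]<180)&(W[...,1]>-345)&(W[...,1]<-312)&(abs(W[...,0]-566)<95); w=W[m]
A=np.c_[w[:,0]-566,np.ones(len(w))]; print(len(w),np.linalg.lstsq(A,w[:,1],rcond=None)[0],np.percentile(w[:,1],[10,50,90]))
E
```

```text
841 429 normal [-0.028  0.936  0.351] tilt 20.5 yaw off stand 2.7
x [540. 603.] y [-270. -212.] z [ 19. 166.] y on face at z=80 -236.0
1409 [-1.71719103e-02 -3.28536586e+02] [-333.03311771 -328.92397189 -325.07698025]
```

Run:
```python
from h import *
for f in ("scene0.npz","scene1.npz"):
    s=np.load(f); W=world(s["d"],optics.get_calibration("scene"))
    for n,z0,z1,y0,y1 in (("ledge top",214,230,-350,-262),("board lower",20,120,-340,-318)):
        m=(W[...,2]>z0)&(W[...,2]<z1)&(W[...,1]>y0)&(W[...,1]<y1)&(W[...,0]>440)&(W[...,0]<700); w=W[m]
        print(f,n,len(w),np.percentile(w[:,0],[.5,99.5]).round(1),np.percentile(w[:,1],[1,99]).round(1))
```

```text
scene0.npz ledge top 837 [471.1 669.4] [-337.5 -267.9]
scene0.npz board lower 1852 [442.  669.3] [-337.8 -320.9]
scene1.npz ledge top 849 [470.5 669.3] [-338.7 -268.2]
scene1.npz board lower 1000 [471.1 670.3] [-337.9 -322.3]
```

Call:
apply_moves:
  series:
    - [[-6,-0.5,7],[0,0,0]]
    - [[-12,-0.5,13],[0,0,0]]
    - [[-17,-0.5,18],[0,0,0]]
    - [[-19.3,-0.5,20.7],[0,0,0]]
    - [[-19.3,-0.5,20.7],[0,0,0]]
    - [[-19.3,-0.5,20.7],[0,0,0]]

```text
clock: 8.2
position: [568.7, -175.0, 190.3]
eef_rot: [3.141, 0.784, 1.553]
contact_force: [-0.3, -0.7, -1.9]
finger_gap: 61.5
gripper_force: 55.3
```

Call:
apply_moves:
  series:
    - [[-1.5,0,1.5],[0,0,0]]
    - [[-3,0,3],[0,0,0]]
    - [[-4.5,0,4.5],[0,0,0]]
    - [[-4.5,0,4.5],[0,0,0]]

```text
clock: 8.7
position: [568.6, -181.7, 190.4]
eef_rot: [3.141, 0.784, 1.552]
contact_force: [-0.5, 0.2, -2.4]
finger_gap: 61.4
gripper_force: 55.3
```

Call:
apply_moves:
  series:
    - [[-0.7,0,0.7],[0,0,0]]
    - [[-1.4,0,1.4],[0,0,0]]
    - [[-1.4,0,1.4],[0,0,0]]

```text
clock: 9.07
position: [568.6, -183.5, 190.3]
eef_rot: [3.141, 0.784, 1.552]
contact_force: [0.2, -0.4, -2.2]
finger_gap: 61.4
gripper_force: 55.3
```

Call:
apply_moves:
  series:
    - [[-0.7,0,0.7],[0,0,0]]
    - [[-1.4,0,1.4],[0,0,0]]
    - [[-1.4,0,1.4],[0,0,0]]

```text
clock: 9.45
position: [568.5, -185.5, 190.4]
eef_rot: [3.141, 0.784, 1.552]
contact_force: [-0.1, -0.6, -2.0]
finger_gap: 61.2
gripper_force: 55.3
```

Call:
apply_moves:
  series:
    - [[-0.35,0,0.35],[0,0,0]]
    - [[-0.7,0,0.7],[0,0,0]]
    - [[-0.7,0,0.7],[0,0,0]]

```text
clock: 9.82
position: [568.5, -186.5, 190.3]
eef_rot: [3.141, 0.784, 1.552]
contact_force: [-0.0, -0.7, -2.9]
finger_gap: 61.0
gripper_force: 55.3
```

Call:
apply_moves:
  series:
    - [[-0.35,0,0.35],[0,0,0]]
    - [[-0.7,0,0.7],[0,0,0]]
    - [[-0.7,0,0.7],[0,0,0]]

```text
clock: 10.2
position: [568.5, -187.5, 190.3]
eef_rot: [3.141, 0.784, 1.552]
contact_force: [0.2, -0.2, -1.9]
finger_gap: 61.9
gripper_force: 55.3
```

Call:
apply_moves:
  series:
    - [[-0.35,0,0.35],[0,0,0]]
    - [[-0.7,0,0.7],[0,0,0]]
    - [[-0.7,0,0.7],[0,0,0]]

```text
clock: 10.58
position: [568.5, -188.4, 190.3]
eef_rot: [3.141, 0.784, 1.552]
contact_force: [0.1, 0.4, -2.1]
finger_gap: 61.3
gripper_force: 55.3
```

Call:
apply_moves:
  series:
    - [[-0.35,0,0.35],[0,0,0]]
    - [[-0.7,0,0.7],[0,0,0]]
    - [[-0.7,0,0.7],[0,0,0]]

```text
clock: 10.95
position: [568.4, -189.0, 190.2]
eef_rot: [3.141, 0.784, 1.553]
contact_force: [-1.1, 3.7, -0.5]
finger_gap: 60.9
gripper_force: 55.6
```

Call:
apply_moves:
  series:
    - [[-0.35,0,0.35],[0,0,0]]
    - [[-0.7,0,0.7],[0,0,0]]
    - [[-0.7,0,0.7],[0,0,0]]

```text
clock: 11.32
position: [568.4, -189.4, 190.1]
eef_rot: [3.141, 0.783, 1.553]
contact_force: [-0.7, 7.9, -0.4]
finger_gap: 61.4
gripper_force: 56.1
```

Run:
```python
from h import *
o=bot.observe(); print(o["contact_force"],o["wrist_torque"],o["joint_positions"])
```

```text
[-0.69627613  7.89615123 -0.38601905] [ 0.60259749 -0.02103156 -0.15044722] [-0.30454144  0.54130878  1.69204056 -0.998919    0.93495843  0.35004511]
```

The force on y rose to 8 N at y = -189.4, so that is board contact, at about the sighted depth. I'll back off about 1.5 mm and lower until the counter is felt.

Call:
apply_moves:
  series:
    - [[1.1,0,-1.1],[0,0,0]]
    - [[2.1,0,-0.1],[0,0,0]]
    - [[3.1,0,0.9],[0,0,0]]
    - [[4.4,0,2.2],[0,0,0]]
    - [[4.4,0,2.2],[0,0,0]]
    - [[4.4,0,2.2],[0,0,0]]

```text
clock: 12.08
position: [568.5, -188.8, 185.5]
eef_rot: [3.141, 0.784, 1.553]
contact_force: [0.8, 2.8, -1.6]
finger_gap: 60.9
gripper_force: 55.7
```

Call:
apply_moves:
  series:
    - [[0.35,0,0.35],[0,0,0]]
    - [[0.7,0,0.7],[0,0,0]]
    - [[0.7,0,0.7],[0,0,0]]

```text
clock: 12.45
position: [568.5, -188.9, 184.7]
eef_rot: [3.141, 0.784, 1.552]
contact_force: [-0.1, 2.9, -0.3]
finger_gap: 61.4
gripper_force: 55.7
```

Call:
apply_moves:
  series:
    - [[0.35,0,0.35],[0,0,0]]
    - [[0.7,0,0.7],[0,0,0]]
    - [[0.7,0,0.7],[0,0,0]]

```text
clock: 12.82
position: [568.4, -188.8, 183.6]
eef_rot: [3.141, 0.784, 1.552]
contact_force: [-0.2, 1.7, -0.3]
finger_gap: 61.7
gripper_force: 55.7
```

Call:
apply_moves:
  series:
    - [[0.35,0,0.35],[0,0,0]]
    - [[0.7,0,0.7],[0,0,0]]
    - [[0.7,0,0.7],[0,0,0]]

```text
clock: 13.2
position: [568.5, -188.8, 183.2]
eef_rot: [3.141, 0.785, 1.552]
contact_force: [-1.5, 5.9, 3.7]
finger_gap: 62.0
gripper_force: 56.2
```

Call:
apply_moves:
  series:
    - [[0.35,0,0.35],[0,0,0]]
    - [[0.7,0,0.7],[0,0,0]]
    - [[0.7,0,0.7],[0,0,0]]

```text
clock: 13.58
position: [568.6, -188.7, 183.0]
eef_rot: [3.141, 0.786, 1.552]
contact_force: [-3.8, 7.1, 8.1]
finger_gap: 61.4
gripper_force: 56.8
```

The counter is felt at 8 N in z, with light board contact. I'll check the tilt before letting go.

Run:
```python
from fit import *
p,d=optics.get_image("scene"); np.savez("scene2.npz",p=p,d=d); fit(p,d,-318,-225)
```

```text
741 355 normal [-0.031  0.941  0.337] tilt 19.7 yaw off stand 2.9
x [539. 600.] y [-310. -254.] z [  8. 158.] y on face at z=80 -280.9
```

Call:
apply_moves:
  series:
    - [[-0.5,0,-0.4],[0,0,0]]
    - [[-0.5,0,-0.4],[0,0,0]]

```text
clock: 13.88
position: [568.5, -188.8, 183.2]
eef_rot: [3.141, 0.785, 1.552]
contact_force: [-2.2, 5.6, 5.8]
finger_gap: 61.4
gripper_force: 56.2
```

Call:
apply_moves:
  series:
    - [[0,0,0],[0,0,0]]
    - [[0,0,0],[0,0,0]]
    - [[0,0,0],[0,0,0]]
    - [[0,0,0],[0,0,0]]
    - [[0,0,0],[0,0,0]]
    - [[0,0,0],[0,0,0]]
  jaw: 72

```text
clock: 14.62
position: [568.5, -188.9, 182.3]
eef_rot: [3.141, 0.784, 1.552]
contact_force: [-0.2, -0.5, 0.6]
finger_gap: 72.1
gripper_force: 0.0
```

Run:
```python
from fit import *
o=bot.observe(); print(o["contact_force"],o["wrist_torque"])
p,d=optics.get_image("scene"); np.savez("scene3.npz",p=p,d=d); fit(p,d,-318,-225)
p,R=pose(); delta(p+so*120+ez*60,R)
```

```text
[-0.2335284  -0.46521092  0.63068713] [ 0.33164307 -0.10156765 -0.00139967]
745 356 normal [-0.007  0.938  0.347] tilt 20.3 yaw off stand 1.5
x [539. 600.] y [-310. -253.] z [  5. 158.] y on face at z=80 -280.8
shift [ 4.260e+01  1.000e-01 -1.272e+02] turn [0. 0. 0.] dist 134 ang 0
```

It's released and standing at 20°. I'll open fully and back out along the fingers.

Call:
apply_moves:
  series:
    - [[0,0,0],[0,0,0]]
    - [[0,0,0],[0,0,0]]
    - [[0,0,0],[0,0,0]]
    - [[2,0,-8],[0,0,0]]
    - [[5,0,-20],[0,0,0]]
    - [[10,0,-40],[0,0,0]]
    - [[18,0,-65],[0,0,0]]
    - [[28,0,-95],[0,0,0]]
    - [[43,0,-127],[0,0,0]]
    - [[60,0,-160],[0,0,0]]
    - [[60,0,-160],[0,0,0]]
    - [[60,0,-160],[0,0,0]]
  jaw: 84

```text
clock: 16.18
position: [571.1, -32.9, 253.6]
eef_rot: [3.14, 0.784, 1.553]
contact_force: [0.1, -0.3, 0.3]
finger_gap: 84.1
gripper_force: 0.0
```

Run:
```python
from fit import *
print(bot.observe()["contact_force"])
p,d=optics.get_image("scene"); fit(p,d,-318,-225)
q,_=optics.get_image("top")
cv2.imwrite("pics/end.png",np.hstack([cv2.resize(p[60:410,90:450,::-1],(400,389)),cv2.resize(q[120:350,140:510,::-1],(400,389))]))
```

```text
[ 0.1046695  -0.30144539  0.32949249]
1151 571 normal [0.019 0.941 0.339] tilt 19.8 yaw off stand -0.1
x [539. 601.] y [-309. -254.] z [  8. 158.] y on face at z=80 -280.5
```

View pics/end.png

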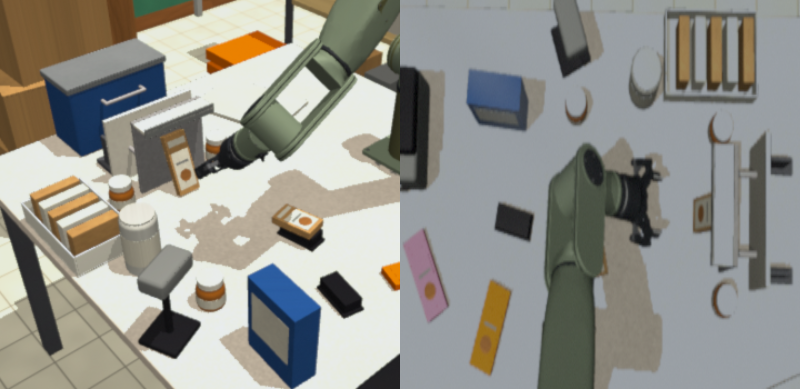

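The carton leans on the board at left-panel (182,162): tilt 19.8°, yaw error 0.1°, centred to about 1 mm. The hand is clear and the other goods haven't moved.

```bash
python3 -c "
from workcell import close_job
print(close_job())"
```

```text
the job is handed in; nothing more can be done
None
```

The long carton is leaning on the middle of the grey backboard, label outward and tipped back about 20°. I set it on the counter before letting go, the other goods look unmoved in the final images, and the job was handed in at about 16 s.

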